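# Index the dropper bottle into the reading beam

### The arm

A 6-joint arm with a two-finger parallel gripper is mounted at the origin on a cart in front of the work surface, level with it; the furniture and walls round the work are solid. World frame = base frame: x ahead of the robot, y to its left, z up, the work surface at z = 0. Lengths are in mm, angles in rad, forces in N, time in s.
With the tool pointing down it reaches from about 350 to 975 mm from the base axis. Payload 7.1 kg.
Tool frame: the origin (TCP) lies midway between the tips of the shut fingers; the grasp point (between the pads) lies 19 mm behind it; z points along the fingers, y is the line along which they close (so a half turn about z gives the same grasp; the last joint's range is limited). The gripper opens to 88 mm and grips with 3 to 60 N. Pads are 20 mm wide; open, the fingers measure 115 mm over their backs; the gripper's body (75 mm by 178 mm) begins 61 mm behind the grasp point.
Start: joints at [-1.322, 0.423, 1.63, -0, 1.089, -0.019], TCP at [165.4, -602.7, 194.375] pointing down, gripper open.
Joint ranges: [-3, 3], [-0.9, 2.11], [0.09, 2.58], [-1.31, 4.45], [0.11, 2.69], [-2.54, 2.54]. Speed limits (rad/s): [2.39, 2.39, 3.01, 3.14, 3.14, 3.14].

### API

Orientations are given as a rotation vector (axis times angle).
In Python, from workcell import ctrl gives the robot as it stands.
- The arm moves only by the shell command python3 -m inch 'ROWS' [OPENING]. ROWS is JSON, a list of rows, each an object with "xyz": the shift along the tool's x, y, z in mm, a list of three; "rot": the turn, a rotation vector about the tool's x, y, z in rad, a list of three. In form: [{"xyz": [dx, dy, dz], "rot": [ax, ay, az]}, ...]. A call has 1 to 12 rows; each row is the pose to reach, as a shift and turn from the pose commanded when the call began, along the tool's axes at that moment; what a row does not reach only later rows make up. A row lasts 1/12 s, in which the tool goes at most 41.7 mm and 7.16 degrees, less where a joint would pass 70% of its speed; a pose out of reach is approached as far as the arm can. A call with a gripper value outside its range is refused whole. OPENING is the closure in counts, from 0 (fully open) to 255 (shut), set as the call begins (- or left out, the last holds). The fingers move at their own pace and stop on an object; the grip force is fixed at half the most. Time passes only in rows, so rows that repeat a pose let the fingers close. It gives the time, the measured TCP pose, the force, the opening and the grip force at its end, in the units of the state.
- ctrl.get_obs(): the state, without advancing time (a new reading comes with each control period).
- ctrl.get_image(name): name is "scene" or "top"; returns the picture (400x640x3 uint8, red, green, blue); there is no depth.
- ctrl.camera_model(name): a dict with "fx", "fy", "cx", "cy" (pixels), "position" and "attitude" of the camera in the world. Camera axes: x right, y up, looking along -z (the intrinsics and any distortion apply to the point x, -y, -z); pixel columns grow to the right and rows downward; lengths in mm; the calibration is good to about 2 mm. A picture is of the moment at which its call begins. camera_model takes no time and is no camera call.
- ctrl.close_job(): hands the job in; it is judged then, once.
The state is a dict: "t": time; "qpos": joint angles; "qvel": joint speeds; "joint_torque": joint torques, N m; "ee_pos": TCP position; "orientation": TCP orientation; "ft_force": force on the tool from outside, world axes, zero at the start; "moment": the same for the moment, N m; "width": finger opening in mm; "grasp_force": force on a finger pad.
Only numpy, scipy, OpenCV 4.12 (cv2) and the standard library are available. Lean on these libraries where they do the work, as an engineer would, in place of code of your own. Each camera call takes 0.05 s, during which the arm holds its last target. There are 200 camera calls.

### The job

On the grey two-lane reading station, push the green push plate of the slide that carries the black-topped dropper bottle all the way in to its stop, then let go, so that the spring brings it part of the way back and it latches against its stop pin with the bottle in the reading beam. Only push: do not touch or lift either bottle, leave the slide with the white-topped spray bottle where it is, and leave the other things on the table alone.

Things in the scene. Friction and masses are not known exactly. Their poses are not given: they have to be found in the camera images.
- station: reading station fixed to the table: grey base 225 (x) x 190 (y) x 12 mm. Origin at table height, midway between the lanes, 90 mm behind the front edge; x points along the lanes, the way the slides go in (away from the robot), y left, z up. Lanes at y = +50 (left) and -50 mm (right). By each lane: black beam posts 75 mm high at x = -13 mm, pin bracket at x = 62 mm, at most 101 mm high
- left_push (a point): centre of the dark rubber pad on the front face of the left slide's green push plate, 70 mm above the table; moves with the slide. Axes as the station's; the face looks along -x, with free space before it. The plate is 44 mm wide (y), 8 mm thick, from z = 14 to 92 mm; the bottle's axis is 55 mm behind the face
- right_push (a point): the same point on the right slide's green push plate, lane y = -50 mm
- left_slide (a joint): left slide's travel along the station's +x, m: 0 out (start), 0.060 hard stop. Its return spring pulls with 2.5 N at 0, 5.5 N at the stop; damping 35 N per m/s. Going in, its ramp lifts the stop pin, which drops behind the tooth at about 0.033; let go beyond that, it springs back to 0.032 and stays latched; let go before, it returns to 0
- right_slide (a joint): the same for the right slide
- left_pin (a joint): lift of the left lane's vertical steel stop pin (8 mm, red knob on top), m: 0 down, about 0.011 on top of the tooth. It works by itself under a small spring
- right_pin (a joint): the same for the right lane
- left_cup (a point): centre of the floor of the round white cup on the left slide, 20 mm above the table (inner diameter 34 mm, wall 4 mm, 28 mm deep); moves with the slide
- right_cup (a point): the same on the right slide
- dropper: amber dropper bottle with black bulb top, 30 mm across, 92 mm high, loose and upright in the cup of one slide, left or right at random; its top is 112 mm above the table. Origin at the centre of its underside
- spray: small bottle with a tall white pump and tip, 30 mm across, 118 mm high, loose and upright in the cup of the other slide; its top is 138 mm above the table. Origin at the centre of its underside
- vials: bystander: bundle of ten small crimped vials in a yellow band, 103x71x46 mm. Origin at the centre of its underside
- tubs: bystander: two stacked round tubs, red and blue, with a cream lid, 140 mm across, 136 mm high. Origin at the centre of its underside
- cylinder: bystander: glass measuring cylinder on a blue foot, 75 mm across, 232 mm high. Origin at the centre of its underside
- mortar: bystander: stone mortar with pestle, 118x140x163 mm. Origin at the centre of its underside
- scoop: bystander: white plastic scoop lying flat, 27x122x9 mm. Origin at the centre of its underside
- tweezers: bystander: steel tweezers lying flat, 14x134x9 mm. Origin at the centre of its underside
There are look-alikes about, which are no part of the job. What is shaped like the dropper but turquoise is not meant. Leave any purple look-alike of the spray alone.

How it is judged (in metres and radians):
On the way:
1. the slide that carries the dropper bottle is pushed in to its stop (at least 55 of 60 mm) (((horizontal distance between dropper and left_cup below 0.012 m and value of joint left_slide above 0.055 m) or (horizontal distance between dropper and right_cup below 0.012 m and value of joint right_slide above 0.055 m))), for 0.1 s.
At the end, for the whole second after the job is handed in: The dropper bottle's slide rests latched at 28 to 36 mm with its pin down (lift under 4 mm) and still (under 10 mm/s); the spray bottle's slide is out (under 4 mm); both bottles are in their own cups (within 12 mm of the cup's centre), upright within 0.2 rad and not raised (((horizontal distance between dropper and left_cup below 0.012 m and horizontal distance between spray and right_cup below 0.012 m and value of joint left_slide between 0.028 and 0.036 m and velocity of joint left_slide between -0.01 and 0.01 m/s and value of joint each of left_pin, right_slide below 0.004 m) or (horizontal distance between dropper and right_cup below 0.012 m and horizontal distance between spray and left_cup below 0.012 m and value of joint right_slide between 0.028 and 0.036 m and velocity of joint right_slide between -0.01 and 0.01 m/s and value of joint each of right_pin, left_slide below 0.004 m)) and angle between each of dropper, spray's own z axis and vertical below 0.2 rad and height (world z) of each of dropper, spray below 0.03 m); the robot touches nothing.
It fails at once if the slide with the spray bottle is pushed in more than 15 mm ((horizontal distance between spray and left_cup below 0.012 m and value of joint left_slide above 0.015 m) or (horizontal distance between spray and right_cup below 0.012 m and value of joint right_slide above 0.015 m)).
It fails at once if the robot touches a bottle on the station (more than 0.5 N) (contact force between any of the fingers, the arm and dropper above 0.5 N or contact force between any of the fingers, the arm and spray above 0.5 N).
It fails at once if a bottle is lifted out of its cup (raised more than 20 mm) or tipped (more than 0.5 rad) (height (world z) of any of dropper, spray above 0.04 m or angle between any of dropper, spray's own z axis and vertical above 0.5 rad).
It fails at once if another thing on the table is moved more than 20 mm (distance of any of vials, tubs, cylinder, mortar, scoop, tweezers from where it was at the start of the episode above 0.02 m).
It also fails if it takes over 35 s, if anything falls off the work surface, if the arm or the gripper's body presses on something with over 40 N, if the wrist force passes 120 N, or if a joint passes its speed limit or range.

## Working session

There is one attempt and no reset: what is moved stays moved. The work goes in short steps, Python scripts to look and compute and a shell command to move; the robot and the scene stay as the last step left them, time stands still between calls to the robot, and variables do not carry over. Pictures are saved under pics/ and viewed, at most 10 in all, crops included, and the job is handed in when it is done.

```bash
mkdir -p pics; python3 - <<'E'
from workcell import ctrl
import cv2
for n in("scene","top"):
    cv2.imwrite(f"pics/{n}0.png",ctrl.get_image(n)[:,:,::-1]); print(n,ctrl.camera_model(n))
o=ctrl.get_obs();print(o['t'],o['ee_pos'],o['orientation'],o['width'])
E
```

```text
scene {'fx': 437.021891263539, 'fy': 437.021891263539, 'cx': 314.6882166317273, 'cy': 205.96461514529227, 'position': array([-84.89643535, 443.22383662, 709.75647344]), 'attitude': array([ 0.47071281, -1.10680602, -2.0879105 ])}
top {'fx': 455.1274299041982, 'fy': 455.1274299041982, 'cx': 329.2294372355506, 'cy': 203.292112469924, 'position': array([ 477.66707703, -193.11920232, 1545.86512517]), 'attitude': array([ 0.06464631, -0.04305978, -1.58231748])}
0.1 [ 165.26386573 -602.19615695  193.68068013] [-3.11214176e+00 -4.19204781e-01  2.34454953e-04] 87.99150929124805
```

View pics/scene0.png

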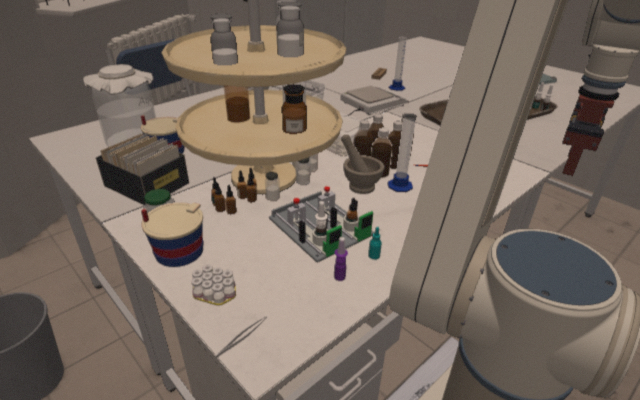

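View pics/top0.png

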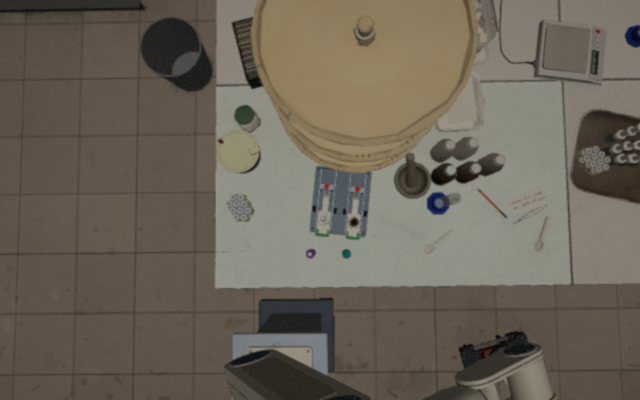

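The scene view shows the station near (320,222) and the purple spray look-alike at (341,262). The turquoise dropper look-alike is at (375,245). In the top view the station is at (340,200), and the black-topped dropper appears to be in the right lane at (354,222). I'll check this in a close crop.

```bash
python3 - <<'E'
import cv2,numpy as np
a=cv2.imread("pics/scene0.png")[175:285,260:400]; b=cv2.imread("pics/top0.png")[160:265,295:385]
a=cv2.resize(a,None,fx=4,fy=4,interpolation=2)[:440];b=cv2.resize(b,None,fx=5,fy=5,interpolation=2)
cv2.imwrite("pics/c1.png",a);cv2.imwrite("pics/c2.png",b)
E
```

```text
(no output)
```

View pics/c1.png

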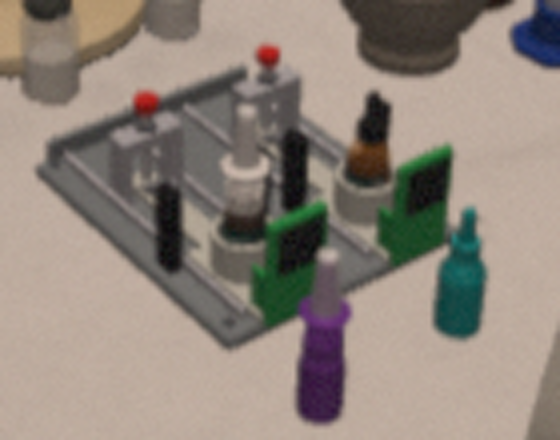

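View pics/c2.png

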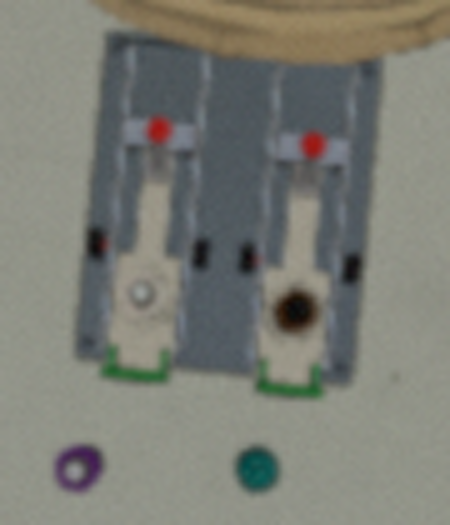

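In the crops the amber black-topped dropper sits in the right lane: top-crop (296,310), pad in scene at (367,220). The candidates are:
- **Dropper in the right cup:** top view (354,222). This is the one I'm choosing.
- **Turquoise look-alike:** (346,254), standing free in front of the right plate.
- **Purple spray look-alike:** (310,253).
- **Amber bottles in the background:** scene (240,190).

Next I'll triangulate.

```bash
cat > h.py <<'E'
from workcell import ctrl
import numpy as np
from scipy.spatial.transform import Rotation as R
M={n:ctrl.camera_model(n) for n in("scene","top")}
def ray(n,u,v):
    m=M[n]; return m["position"],R.from_rotvec(m["attitude"]).apply([(u-m["cx"])/m["fx"],-(v-m["cy"])/m["fy"],-1])
def atz(n,u,v,z):
    p,d=ray(n,u,v); return (p+d*(z-p[2])/d[2]).round(1)
def tri(a,b):
    (p,d),(q,e)=ray("scene",*a),ray("top",*b)
    s=np.linalg.lstsq(np.c_[d,-e],q-p,rcond=None)[0]; x,y=p+s[0]*d,q+s[1]*e
    return ((x+y)/2).round(1),np.linalg.norm(x-y).round(1)
E
python3 - <<'E'
from h import *
print("R knob",tri((260+268/4,175+53/4),(295+313/5,160+145/5)))
print("L knob",tri((260+147/4,175+102/4),(295+159/5,160+130/5)))
print("dropper top",tri((260+375/4,175+97/4),(295+297/5,160+309/5)))
print("turq top",tri((260+469/4,175+213/4),(295+257/5,160+469/5)), "base",atz("scene",374.5,257.5,0))
print("purp top",tri((260+328/4,175+253/4),(295+76/5,160+469/5)))
print("R plate top",atz("top",295+290/5,160+388/5,92),"L",atz("top",295+136/5,160+374/5,92))
# right plate top corners in both views
print("Rplate corners",tri((260+399/4,175+180/4),(295+259/5,160+391/5)),tri((260+450/4,175+150/4),(295+322/5,160+396/5)))
print("pads z70",atz("scene",367.2,220,70),atz("scene",335.5,235.2,70))
print("base FL,FR,BL",atz("top",310.6,231.4,12),atz("top",365.2,236.8,12),atz("top",295+108/5,160+33/5,12))
# tier near edge: lower tier, scene ~ (270,172)... top (355,171)
for z in(200,300,400,500): print(z,atz("top",355,171,z),atz("scene",290,183,z-0),"upper",atz("scene",300,75,z))
o=ctrl.get_obs();print(R.from_rotvec(o["orientation"]).as_matrix().round(3))
E
```

```text
R knob (array([ 623.7, -265.3,   81.6]), np.float64(1.2))
L knob (array([ 634.6, -166.3,   80.3]), np.float64(0.3))
dropper top (array([ 516.6, -253.1,  104.5]), np.float64(0.7))
turq top (array([ 415.1, -227. ,   84.2]), np.float64(1.5)) base [ 408.6 -222.2    0. ]
purp top (array([ 418.7, -112. ,  113. ]), np.float64(1.5))
R plate top [ 467.  -248.1   92. ] L [ 477.1 -150.2   92. ]
Rplate corners (array([ 466.9, -227.3,   79.6]), np.float64(4.3)) (array([ 462.8, -267.9,   85.2]), np.float64(2.9))
pads z70 [ 464.6 -249.9   70. ] [ 473.9 -148.3   70. ]
base FL,FR,BL [ 488.9 -108.9   12. ] [ 468.7 -292.1   12. ] [ 708.5 -131.2   12. ]
200 [ 665.4 -253.   200. ] [561.2 -84.9 200. ] upper [1117.  -598.4  200. ]
300 [ 651.5 -248.6  300. ] [434.4  18.7 300. ] upper [ 881.2 -394.1  300. ]
400 [ 637.5 -244.1  400. ] [307.7 122.3 400. ] upper [ 645.4 -189.7  400. ]
500 [ 623.6 -239.7  500. ] [181.  225.9 500. ] upper [409.7  14.6 500. ]
[[ 0.964  0.265 -0.   ]
 [ 0.265 -0.964  0.001]
 [ 0.    -0.001 -1.   ]]
```

Pad centre is about (464,-249), lane yaw about -0.103 rad, and the turquoise bottle stands about 39 mm before the plate. I'll come in from above with shut fingers, between the plate and that bottle.

```bash
python3 -m inch '[{"xyz":[15,-11,0],"rot":[0,0,0.03]},{"xyz":[44,-32,0],"rot":[0,0,0.08]},{"xyz":[76,-56,0],"rot":[0,0,0.14]},{"xyz":[109,-80,0],"rot":[0,0,0.2]},{"xyz":[142,-104,0],"rot":[0,0,0.26]},{"xyz":[175,-128,0],"rot":[0,0,0.32]},{"xyz":[208,-152,0],"rot":[0,0,0.371]},{"xyz":[241,-176,0],"rot":[0,0,0.371]},{"xyz":[274,-200,0],"rot":[0,0,0.371]},{"xyz":[307,-224,0],"rot":[0,0,0.371]},{"xyz":[338,-247,0],"rot":[0,0,0.371]},{"xyz":[361,-264,0],"rot":[0,0,0.371]}]' 255
python3 -m inch '[{"xyz":[0,0,0],"rot":[0,0,0]},{"xyz":[0,0,0],"rot":[0,0,0]},{"xyz":[0,0,0],"rot":[0,0,0]}]'
python3 - <<'E'
from h import *
import cv2
o=ctrl.get_obs();print(o["t"],o["ee_pos"],R.from_rotvec(o["orientation"]).as_matrix().round(3),o["width"])
a=ctrl.get_image("scene")[165:285,260:420,::-1];b=ctrl.get_image("top")[160:280,285:405,::-1]
cv2.imwrite("pics/d.png",np.hstack([cv2.resize(a,(440,330)),cv2.resize(b,(330,330))]))
E
```

```text
t: 1.1
ee_pos: [444.9, -250.0, 194.3]
orientation: [-3.137, 0.16, 0.0]
ft_force: [-0.0, -0.2, 0.5]
width: 11.2
grasp_force: 0.0
t: 1.35
ee_pos: [443.3, -252.6, 194.1]
orientation: [-3.137, 0.161, 0.001]
ft_force: [-1.4, -0.3, 0.2]
width: 1.0
grasp_force: 0.0
1.35 [ 443.30126581 -252.63821372  194.13381949] [[ 0.995 -0.102 -0.001]
 [-0.102 -0.995  0.   ]
 [-0.001  0.    -1.   ]] 1.021023685079426
```

View pics/d.png

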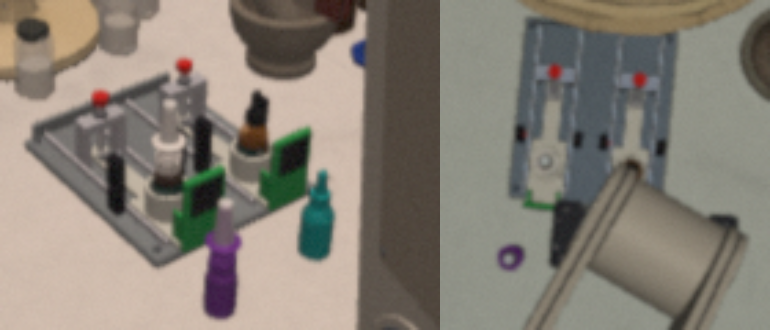

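The scene view is intact, with the plate at (285,165) in the crop and the turquoise bottle at (316,225). The arm hides the fingers, and the top view shows the gripper aligned with the lane. Now I'll descend.

```bash
python3 -m inch '[{"xyz":[0,0,12],"rot":[0,0,0]},{"xyz":[0,0,30],"rot":[0,0,0]},{"xyz":[0,0,50],"rot":[0,0,0]},{"xyz":[0,0,70],"rot":[0,0,0]},{"xyz":[0,0,90],"rot":[0,0,0]},{"xyz":[0,0,106],"rot":[0,0,0]},{"xyz":[0,0,117],"rot":[0,0,0]},{"xyz":[0,0,122],"rot":[0,0,0]},{"xyz":[0,0,122],"rot":[0,0,0]},{"xyz":[0,0,122],"rot":[0,0,0]}]'
python3 -m inch '[{"xyz":[2,0,0],"rot":[0,0,0]},{"xyz":[5,0,0],"rot":[0,0,0]},{"xyz":[8,0,0],"rot":[0,0,0]},{"xyz":[11,0,0],"rot":[0,0,0]},{"xyz":[14,0,0],"rot":[0,0,0]},{"xyz":[17,0,0],"rot":[0,0,0]},{"xyz":[20,0,0],"rot":[0,0,0]},{"xyz":[20,0,0],"rot":[0,0,0]},{"xyz":[20,0,0],"rot":[0,0,0]}]'
```

```text
t: 2.28
ee_pos: [443.7, -253.1, 72.7]
orientation: [3.137, -0.163, 0.0]
ft_force: [0.4, 0.8, 0.8]
width: 0.8
grasp_force: 0.0
t: 3.03
ee_pos: [463.7, -254.6, 72.3]
orientation: [-3.137, 0.162, 0.0]
ft_force: [0.3, -0.4, -0.3]
width: 0.7
grasp_force: 0.0
```

```bash
python3 - <<'E'
from h import *
import cv2
o=ctrl.get_obs();print(o["ft_force"])
a=ctrl.get_image("scene")[165:285,260:420,::-1];b=ctrl.get_image("top")[160:280,285:405,::-1]
cv2.imwrite("pics/e.png",np.hstack([cv2.resize(a,(440,330)),cv2.resize(b,(330,330))]))
E
```

```text
[ 0.25506173 -0.37585822 -0.26609203]
```

View pics/e.png

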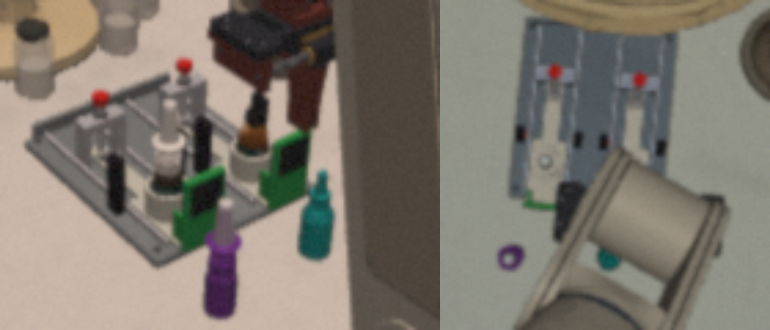

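The fingers appear at crop (303,128), which is higher than I expected against the plate. I'll project the TCP and enlarge.

```bash
python3 - <<'E'
from h import *
import cv2
m=M["scene"]
def proj(p):
    c=R.from_rotvec(m["attitude"]).inv().apply(np.array(p)-m["position"]); return (m["fx"]*c[0]/-c[2]+m["cx"],m["fy"]*-c[1]/-c[2]+m["cy"])
o=ctrl.get_obs()
Rm=R.from_rotvec(o["orientation"])
for d in([0,0,0],[10,0,0],[-10,0,0],[0,13,0],[0,-13,0],[0,0,-80],[37,-89,-80],[37,89,-80],[-37,-89,-80]): print(d,np.round(proj(o["ee_pos"]+Rm.apply(d)),1))
print("pad",np.round(proj([464,-249,70]),1))
a=ctrl.get_image("scene")[160:240,320:400,::-1]
cv2.imwrite("pics/f.png",cv2.resize(a,(560,560),interpolation=2))
E
```

```text
[0, 0, 0] [368.9 218.7]
[10, 0, 0] [366.2 216.8]
[-10, 0, 0] [371.6 220.7]
[0, 13, 0] [372.7 216.9]
[0, -13, 0] [365.  220.6]
[0, 0, -80] [371.6 191.5]
[37, -89, -80] [332.7 196.6]
[37, 89, -80] [387.5 174.1]
[-37, -89, -80] [353.5 211.4]
pad [367.1 220.2]
```

View pics/f.png

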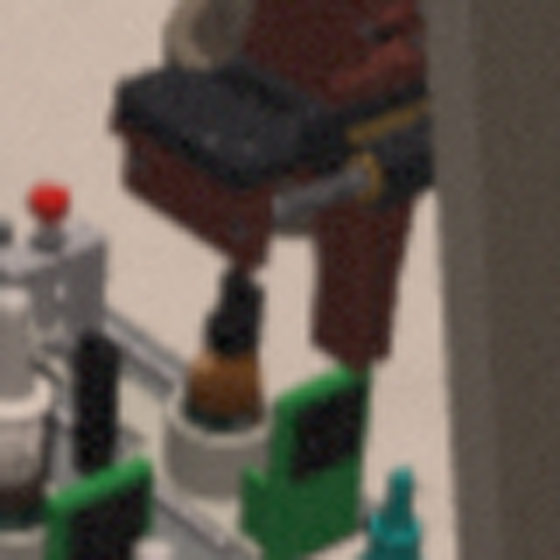

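```bash
python3 - <<'E'
from h import *
import cv2
def proj(n,p):
    m=M[n];c=R.from_rotvec(m["attitude"]).inv().apply(np.array(p)-m["position"]); return np.round((m["fx"]*c[0]/-c[2]+m["cx"],m["fy"]*-c[1]/-c[2]+m["cy"]),1)
Rm=R.from_rotvec([-3.11214176e+00,-4.19204781e-01,2.3e-4]); p=np.array([165.3,-602.2,193.7])
for d in([0,0,0],[-10,-44,0],[-10,-57,0],[10,-57,0],[-10,57,0],[0,0,-80],[37,-89,-80],[37,89,-80],[-37,-89,-80]): print(d,proj("scene",p+Rm.apply(d)),proj("top",p+Rm.apply(d)))
a=cv2.imread("pics/scene0.png")[60:190,540:640]; b=cv2.imread("pics/top0.png")[315:400,440:560]
cv2.imwrite("pics/g.png",np.hstack([cv2.resize(a,(400,520),interpolation=2),cv2.copyMakeBorder(cv2.resize(b,(400,283),interpolation=2),0,237,0,0,0)]))
E
```

```text
[0, 0, 0] [566.1 175. ] [477.9 340.6]
[-10, -44, 0] [568.5 184.4] [464.4 348.2]
[-10, -57, 0] [567.8 186.9] [460.1 349.4]
[10, -57, 0] [558.2 184.4] [458.  342.7]
[-10, 57, 0] [573.5 166.2] [497.7 338.5]
[0, 0, -80] [578.1 144.3] [487.  347.4]
[37, -89, -80] [554.6 155.5] [451.8 343.2]
[37, 89, -80] [565.1 126.9] [514.2 325.1]
[-37, -89, -80] [593.3 164.7] [459.8 369.8]
```

View pics/g.png

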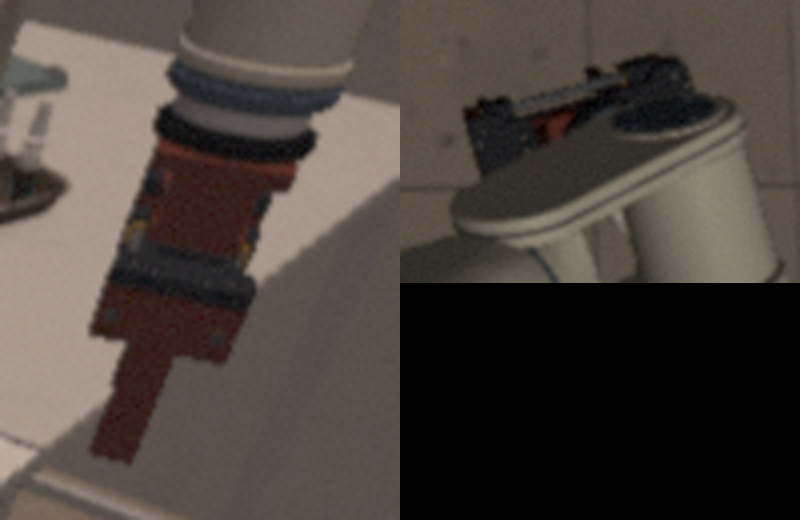

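The fingertips sit about 28 mm higher than the reported TCP, and the same offset shows in the start picture. At tip height about 100 mm the fingers passed above the plate (92 mm), which is why there was no force. I'll back off, go down 28 mm, and approach again.

```bash
python3 -m inch '[{"xyz":[-5,0,0],"rot":[0,0,0]},{"xyz":[-13,0,0],"rot":[0,0,0]},{"xyz":[-20,0,0],"rot":[0,0,0]},{"xyz":[-20,0,0],"rot":[0,0,0]},{"xyz":[-20,0,6],"rot":[0,0,0]},{"xyz":[-20,0,14],"rot":[0,0,0]},{"xyz":[-20,0,22],"rot":[0,0,0]},{"xyz":[-20,0,28],"rot":[0,0,0]},{"xyz":[-20,0,28],"rot":[0,0,0]},{"xyz":[-20,0,28],"rot":[0,0,0]}]'
python3 - <<'E'
from h import *
import cv2
a=ctrl.get_image("scene")[160:250,320:410,::-1]
cv2.imwrite("pics/i.png",cv2.resize(a,(540,540),interpolation=2))
E
```

```text
t: 4.02
ee_pos: [443.3, -252.3, 43.6]
orientation: [-3.137, 0.162, 0.002]
ft_force: [0.5, -0.5, -0.1]
width: 0.6
grasp_force: 0.0
```

View pics/i.png

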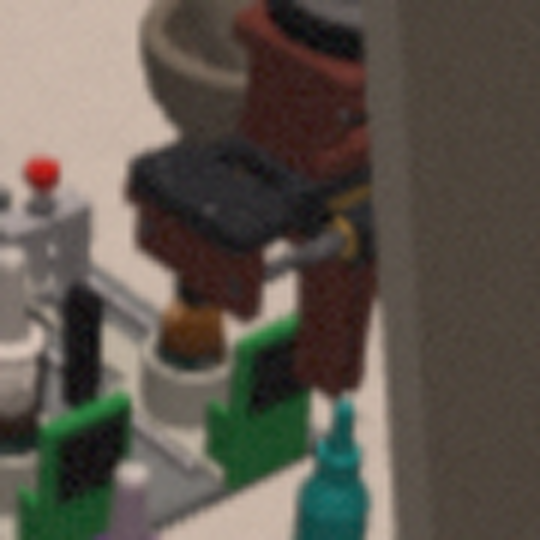

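The finger is now in front of the plate, with its tip at about crop (330,390), slightly right of the pad centre. I'll shift it about 8 mm left while advancing.

```bash
python3 -m inch '[{"xyz":[2,-2,0],"rot":[0,0,0]},{"xyz":[4,-5,0],"rot":[0,0,0]},{"xyz":[6,-8,0],"rot":[0,0,0]},{"xyz":[9,-8,0],"rot":[0,0,0]},{"xyz":[12,-8,0],"rot":[0,0,0]},{"xyz":[15,-8,0],"rot":[0,0,0]},{"xyz":[18,-8,0],"rot":[0,0,0]},{"xyz":[21,-8,0],"rot":[0,0,0]},{"xyz":[24,-8,0],"rot":[0,0,0]},{"xyz":[24,-8,0],"rot":[0,0,0]},{"xyz":[24,-8,0],"rot":[0,0,0]}]'
python3 - <<'E'
from h import *
import cv2
a=ctrl.get_image("scene")[160:250,320:410,::-1]
cv2.imwrite("pics/j.png",cv2.resize(a,(540,540),interpolation=2))
E
```

```text
t: 4.98
ee_pos: [467.7, -246.6, 44.2]
orientation: [-3.137, 0.162, 0.003]
ft_force: [-3.5, 2.2, 2.0]
width: 0.5
grasp_force: 1.9
```

View pics/j.png

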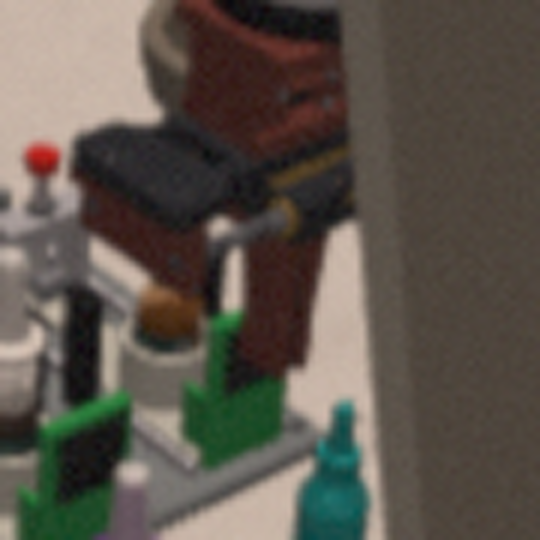

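Contact is confirmed: about -3.5 N, and the plate at crop (235,400) has moved in roughly 12 mm. Finger and pad are well overlapped, so I keep pushing and watch the force.

```bash
python3 -m inch '[{"xyz":[2,0,0],"rot":[0,0,0]},{"xyz":[5,0,0],"rot":[0,0,0]},{"xyz":[9,0,0],"rot":[0,0,0]},{"xyz":[13,0,0],"rot":[0,0,0]},{"xyz":[17,0,0],"rot":[0,0,0]},{"xyz":[21,0,0],"rot":[0,0,0]},{"xyz":[25,0,0],"rot":[0,0,0]},{"xyz":[29,0,0],"rot":[0,0,0]},{"xyz":[33,0,0],"rot":[0,0,0]},{"xyz":[36,0,0],"rot":[0,0,0]},{"xyz":[38,0,0],"rot":[0,0,0]},{"xyz":[38,0,0],"rot":[0,0,0]}]'
python3 -m inch '[{"xyz":[1,0,0],"rot":[0,0,0]},{"xyz":[2,0,0],"rot":[0,0,0]},{"xyz":[3,0,0],"rot":[0,0,0]},{"xyz":[4,0,0],"rot":[0,0,0]},{"xyz":[4,0,0],"rot":[0,0,0]},{"xyz":[4,0,0],"rot":[0,0,0]}]'
```

```text
t: 6.03
ee_pos: [505.6, -250.8, 44.2]
orientation: [-3.137, 0.162, 0.002]
ft_force: [-4.8, 1.0, 3.6]
width: 0.2
grasp_force: 2.5
t: 6.53
ee_pos: [509.2, -251.2, 44.2]
orientation: [-3.137, 0.162, 0.003]
ft_force: [-6.5, 0.8, 2.8]
width: 0.7
grasp_force: 2.7
```

```bash
python3 -m inch '[{"xyz":[1,0,0],"rot":[0,0,0]},{"xyz":[2,0,0],"rot":[0,0,0]},{"xyz":[3,0,0],"rot":[0,0,0]},{"xyz":[3,0,0],"rot":[0,0,0]},{"xyz":[3,0,0],"rot":[0,0,0]}]'
python3 -m inch '[{"xyz":[1,0,0],"rot":[0,0,0]},{"xyz":[2,0,0],"rot":[0,0,0]},{"xyz":[2,0,0],"rot":[0,0,0]},{"xyz":[2,0,0],"rot":[0,0,0]}]'
```

```text
t: 6.95
ee_pos: [511.7, -251.5, 44.2]
orientation: [-3.137, 0.162, 0.004]
ft_force: [-7.1, 0.8, 4.6]
width: 0.8
grasp_force: 3.6
t: 7.28
ee_pos: [511.7, -251.4, 44.2]
orientation: [-3.136, 0.161, 0.01]
ft_force: [-13.4, -0.1, 10.0]
width: 0.5
grasp_force: 7.0
```

```bash
python3 -m inch '[{"xyz":[1,0,0],"rot":[0,0,0]},{"xyz":[2,0,0],"rot":[0,0,0]},{"xyz":[2,0,0],"rot":[0,0,0]},{"xyz":[2,0,0],"rot":[0,0,0]}]'
```

```text
t: 7.62
ee_pos: [511.6, -251.3, 44.1]
orientation: [-3.135, 0.161, 0.016]
ft_force: [-20.5, 0.5, 16.4]
width: 0.2
grasp_force: 10.5
```

Hard stop reached: the position stalls at 511.6 and the force climbs to 20 N. Now I let go, then withdraw back and up.

```bash
python3 -m inch '[{"xyz":[-3,0,0],"rot":[0,0,0]},{"xyz":[-7,0,0],"rot":[0,0,0]},{"xyz":[-11,0,0],"rot":[0,0,0]},{"xyz":[-15,0,0],"rot":[0,0,0]},{"xyz":[-19,0,0],"rot":[0,0,0]},{"xyz":[-23,0,0],"rot":[0,0,0]},{"xyz":[-27,0,0],"rot":[0,0,0]},{"xyz":[-31,0,0],"rot":[0,0,0]},{"xyz":[-36,0,0],"rot":[0,0,0]},{"xyz":[-42,0,0],"rot":[0,0,0]},{"xyz":[-48,0,0],"rot":[0,0,0]},{"xyz":[-50,0,0],"rot":[0,0,0]}]'
python3 -m inch '[{"xyz":[0,0,-8],"rot":[0,0,0]},{"xyz":[0,0,-25],"rot":[0,0,0]},{"xyz":[0,0,-50],"rot":[0,0,0]},{"xyz":[0,0,-75],"rot":[0,0,0]},{"xyz":[0,0,-100],"rot":[0,0,0]},{"xyz":[0,0,-125],"rot":[0,0,0]},{"xyz":[0,0,-143],"rot":[0,0,0]},{"xyz":[0,0,-150],"rot":[0,0,0]},{"xyz":[0,0,-150],"rot":[0,0,0]}]'
python3 - <<'E'
from h import *
import cv2
a=ctrl.get_image("scene");o=ctrl.get_obs();print(o["t"],o["ee_pos"],o["ft_force"])
cv2.imwrite("pics/k.png",a[:,:,::-1])
b=cv2.imread("pics/scene0.png")
def stats(im,hr,smin=90):
    h=cv2.cvtColor(im,cv2.COLOR_BGR2HSV);m=cv2.inRange(h,(hr[0],smin,50),(hr[1],255,255));m[:200]=m[:200]*0 if False else m[:200]
    roi=np.zeros_like(m);roi[180:285,270:400]=255;m&=roi
    n,l,s,c=cv2.connectedComponentsWithStats(m);return [(s[i].tolist(),c[i].round(1).tolist()) for i in range(1,n) if s[i][4]>8]
for nm,hr in(("green",(50,80)),("red",(0,6)),("amber",(7,20)),("turq",(82,100))):
    k=cv2.imread("pics/k.png");print(nm,"\n before",stats(b,hr),"\n after",stats(k,hr))
E
```

```text
t: 8.62
ee_pos: [466.9, -247.2, 44.6]
orientation: [3.137, -0.162, 0.001]
ft_force: [0.0, 0.2, -0.4]
width: 0.5
grasp_force: 0.0
t: 9.37
ee_pos: [468.8, -247.7, 196.7]
orientation: [3.135, -0.162, 0.007]
ft_force: [0.5, 0.7, -0.7]
width: 0.6
grasp_force: 0.0
9.4167 [ 467.8941673  -247.25699992  195.10062621] [ 0.19817774 -0.26638831  0.59113327]
green 
 before [([355, 212, 18, 29, 234], [362.8, 228.7]), ([323, 226, 18, 30, 230], [330.5, 241.9])] 
 after [([347, 206, 17, 29, 240], [354.6, 221.8]), ([323, 225, 18, 31, 239], [330.6, 241.6])]
red 
 before [([324, 186, 6, 6, 30], [326.6, 188.4]), ([293, 198, 7, 6, 33], [295.8, 200.3])] 
 after [([324, 186, 6, 6, 30], [326.6, 188.4]), ([293, 198, 7, 6, 35], [295.9, 200.3])]
amber 
 before [([280, 180, 14, 6, 40], [286.0, 181.5]), ([347, 210, 10, 10, 79], [351.7, 214.3])] 
 after [([280, 180, 15, 5, 45], [286.4, 181.6]), ([339, 204, 11, 10, 77], [344.1, 208.4])]
turq 
 before [([369, 227, 12, 32, 242], [374.8, 245.3])] 
 after [([369, 227, 12, 32, 242], [374.8, 245.3])]
```

The right plate and the dropper both shifted about 31 mm in, the pin knob is back down, and the left slide and turquoise bottle have not moved. Handing in.

```bash
python3 -c "
from workcell import ctrl
print(ctrl.close_job())"
```

```text
the job is handed in; nothing more can be done
None
```

I pushed the dropper bottle's slide (right lane) in to its hard stop and let go; it sprang back to about 31 mm, its pin is down, the spray slide and turquoise look-alike are unmoved, and the job is handed in (no verdict returned).

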